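# Open the bench test box and park its lid

## Task

Open the grey test box: lift the loose blue lid by its orange front tab and tip it up on its far edge until it leans back on the box's sloping rest by itself, and let go of it. Then take the lid by its tab end, lift it off the box, lower it upright, tab up, into the empty slot of the black-walled rack (the other slot holds a green board), centred so that it does not stick out past the rack's ends, and let go only when it is down in the slot. Do not drop the lid on the table, and leave the jar, the spool, the round display and the screwdriver where they are.

Things in the scene. Friction and masses are not known exactly. Their poses are not given: they have to be found in the camera images.
- test_box: Grey test box, fixed, outside 126 (x) x 116 (y) mm; origin: centre of its underside, +x points away from its front (tab side). The lid lies on a ledge 85 mm up, inside a dark rim 5 mm high with 2 mm play, open in front for |y| < 20 mm. Front wall's outer face at x = -63; under the tab is free but for two 12 mm studs at y = +-30, 35 mm up. A circuit board lies inside.
- box_rest (a point): Box x = 57 mm, y = 0, 85 mm above the table: foot of the dark rest panel along the box's far side, axes as the box's. The panel is 116 wide, 80 long, 8 mm thick, rises from here leaning back (to +x) 15 degrees. In front of it, from here 12 mm towards -x, runs a groove 4 mm deep in the ledge; the tipped lid's far edge stands in it.
- lid: Loose blue lid, flat plate 110 (x) x 100 (y) x 6 mm, 85 to 170 g, with an orange tab 36 mm wide, 6 mm thick, continuing the plate from x = -55 to -88 mm (closed, it overhangs the box's front by 25 mm). Origin: centre of the plate's underside; z is its top face's normal, +x points from the tab to the far edge. Leaning on the rest, z is about 105 degrees from vertical and +x points down.
- lid_tab (a point): Middle of the outer end of the lid's orange tab (lid x = -88, y = 0, z = 3 mm).
- rack: Fixed rack, left or right of the box (it swaps with the tray): aluminium base 12 mm thick, x = -30 to 70, y = -75 to 75 mm; origin at the underside below the middle of the empty front slot. Black walls 6 mm thick, tops 72 mm up. A green board (top 72 mm up, at x = 48) occupies the back slot.
- rack_slot (a point): Middle of the empty front slot's floor, 12 mm above the table; axes as the rack's. The slot runs along y, 150 mm long, 18 mm wide (inner faces at x = +-9 mm), 60 mm deep, open at both ends.
- tray: Grey divided parts tray, fixed, 120 x 150 x 35 mm, bystander; origin at the centre of its underside.
- jar: Amber jar, 48 mm diameter, 65 mm high, loose bystander; origin at the centre of its underside.
- spool: Steel wire spool, 52 mm diameter, 40 mm high, loose bystander; origin at the centre of its underside.
- display: Round red display, 84 mm diameter, on a black post, 157 mm high in all, loose bystander; origin under its foot.
- screwdriver: Screwdriver lying on the table, 170 mm long, loose bystander.
There are look-alikes about, which are no part of the job. There is more than one size of the lid; the one meant has the size given above.

How it is judged:
By the outcome, as a careful person would: the job done as asked, in the order asked, and still so for the second after the job is handed in, with the robot touching nothing.
It also fails if it takes over 64 s, if anything falls off the work surface, if the arm or the gripper's body presses on something with over 40 N, if the wrist force passes 120 N, or if a joint passes its speed limit or range.

## Robot

A 6-joint arm with a two-finger parallel gripper is mounted at the origin on the work surface. World frame = base frame: x ahead of the robot, y to its left, z up, the work surface at z = 0. Lengths are in mm, angles in rad, forces in N, time in s.
With the tool pointing down it reaches from about 300 to 825 mm from the base axis. Payload 5.4 kg.
Tool frame: the origin (TCP) lies midway between the tips of the shut fingers; the grasp point (between the pads) lies 19 mm behind it (pinch_z is the z of the grasp point in the tool frame, in mm); z points along the fingers, y is the line along which they close (so a half turn about z gives the same grasp; the last joint's range is limited). The gripper opens to 92 mm and grips with 3 to 60 N. Pads are 20 mm wide; open, the fingers measure 128 mm over their backs; the gripper's body (75 mm by 189 mm) begins 69 mm behind the grasp point.
Start: joints at [-1.43, 0.158, 1.597, -0, 1.386, -0.21], TCP at [197.574, -539.973, 214.601] pointing down, gripper open.
Joint ranges: [-2.91, 2.91], [-0.94, 2.29], [0.18, 2.7], [-1.29, 4.43], [0.17, 2.64], [-3, 3]. Speed limits (rad/s): [2.57, 2.57, 3.14, 3.14, 3.14, 3.14].

## Interface

Orientations are given as a unit quaternion [w, x, y, z].
In Python, from cell import * gives the robot as it stands. Calls block until the motion is done:
- movep(position, orientation): joint-space move of the TCP to a pose.
- move_straight(position, v=150, rotation=None, max_force=None): straight line of the TCP; rotation=None keeps the orientation; v is the mean speed in mm/s. With max_force (N) it stops when the force on the tool has changed by that much, and returns True; else False.
- movej(angles): joint-space move.
- release() and gripper_close(squeeze=None): open the fingers fully, or close them until they stop; squeeze is the grip in N (None keeps the last).
- dwell(seconds).
- inverse_kinematics(position, orientation): joint angles nearest the present ones, or None.
- get_obs(): the state.
- capture(name): name is "scene" or "top" or "wrist"; returns the picture (400x640x3 uint8, blue, green, red); there is no depth.
- camera_model(name): a dict with "fx", "fy", "cx", "cy" (pixels), "T" (4x4, takes a point from camera to world coordinates). Camera axes: x right, y up, looking along -z (the intrinsics and any distortion apply to the point x, -y, -z); pixel columns grow to the right and rows downward; lengths in mm; the calibration is good to about 2 mm. A picture is of the moment at which its call begins: read the wrist's pose just before it. camera_model takes no time and is no camera call; for the wrist camera it gives the pose at the moment of the call.
A pose or a line that the arm cannot do raises Unreachable and nothing moves.
- close_job(): hands the job in; it is judged then, once.
Trained networks look in the newest picture that a camera, given by its name, has taken for a name from the list of things; names that differ only in an ending like _2 or _b are one class to them, and where a whole thing is asked for, a point or a joint stands for the part that bears it (a point fixed in the world has none). Each returns a list of dicts, best first, with "score" (0 to 1); they miss things now and then, are a little off and sometimes report something else, mostly with a low value. They report only what shows in the picture. A call takes as long as a camera call. They do not tell look-alikes from the thing itself.
- outline_of(camera, thing): "mask" (400x640 bool, what is visible of it) and "rect" ([centre column, centre row, width, height] in pixels, round what is visible of it).
The state is a dict: "time": time; "joint_pos": joint angles; "qd": joint speeds; "joint_efforts": joint torques, N m; "tool_pos": TCP position; "tcp_rot": TCP orientation; "wrist_force": force on the tool from outside, world axes, zero at the start; "wrist_torque": the same for the moment, N m; "width": opening from 0.0 (shut) to 1.0 (fully open); "gripper_force": force on a finger pad.
Only numpy, scipy, OpenCV 4.12 (cv2) and the standard library are available. Lean on these libraries where they do the work, as an engineer would, in place of code of your own. Each camera call takes 0.05 s, during which the arm holds its last target. There are 200 camera calls.

## Working session

There is one attempt and no reset: what is moved stays moved. The work goes in short steps, each a Python script; the robot and the scene stay as the last script left them, time stands still between calls to the robot, and variables do not carry over. Pictures are saved under pics/ and viewed, at most 13 in all, crops included, and the job is handed in when it is done.

```bash
mkdir -p pics; ls; python3 - <<'E'
from cell import *
import cv2,numpy as np
ims=[]
for c in("scene","top"):
    im=capture(c); cv2.imwrite(f"pics/{c}0.png",im)
    m=camera_model(c); print(c,{k:(np.round(v,3).tolist() if k=="T" else v) for k,v in m.items()})
    for t in("test_box","lid","lid_tab","rack","tray","jar","spool","display","screwdriver"):
        print(t,[(round(d["score"],2),np.round(d["rect"]).tolist()) for d in outline_of(c,t)[:4]])
print(get_obs())
E
```

```text
pics
scene {'fx': 477.9176343379248, 'fy': 477.9176343379248, 'cx': 320.3372425079164, 'cy': 200.92075245675508, 'T': [[0.866, -0.347, 0.36, 955.059], [0.5, 0.585, -0.638, -744.966], [0.011, 0.733, 0.68, 874.231], [0.0, 0.0, 0.0, 1.0]]}
test_box [(0.79, [334.0, 198.0, 81.0, 96.0])]
lid [(0.81, [327.0, 199.0, 64.0, 42.0]), (0.76, [277.0, 195.0, 35.0, 30.0]), (0.63, [276.0, 142.0, 45.0, 43.0])]
lid_tab [(0.9, [276.0, 142.0, 52.0, 43.0]), (0.9, [278.0, 195.0, 31.0, 32.0]), (0.77, [330.0, 199.0, 61.0, 38.0])]
rack [(0.63, [235.0, 294.0, 78.0, 81.0])]
tray [(0.6, [361.0, 149.0, 46.0, 41.0]), (0.19, [185.0, 247.0, 75.0, 7.0])]
jar [(0.56, [421.0, 192.0, 21.0, 24.0])]
spool [(0.68, [349.0, 314.0, 30.0, 35.0])]
display [(0.9, [408.0, 255.0, 29.0, 58.0]), (0.52, [333.0, 194.0, 78.0, 95.0])]
screwdriver [(0.86, [176.0, 248.0, 58.0, 11.0])]
top {'fx': 425.10698603572075, 'fy': 425.10698603572075, 'cx': 318.45297174292006, 'cy': 199.17662543170815, 'T': [[-0.019, 0.993, -0.119, 385.078], [-1.0, -0.019, -0.0, 12.297], [-0.003, 0.119, 0.993, 1194.333], [0.0, 0.0, 0.0, 1.0]]}
test_box [(0.86, [311.
[... 562 characters left out ...]
0, 'joint_pos': array([-1.43011179e+00,  1.58400775e-01,  1.59702825e+00, -8.72455258e-07,
        1.38617760e+00, -2.10095088e-01]), 'qd': array([-0.00094263,  0.000443  ,  0.00035725, -0.00011636, -0.00038803,
        0.00063961]), 'joint_efforts': array([ 3.82376338e-04, -3.85585356e+01, -3.22369552e+01,  7.02639925e-02,
        3.07313958e-02,  4.05149791e-06]), 'tool_pos': array([ 197.56660643, -539.96916683,  214.58654293]), 'tcp_rot': array([-6.99280503e-06,  9.84658581e-01,  1.74492060e-01, -1.86287609e-07]), 'wrist_force': array([-0.24678137,  0.45782053,  0.11827222]), 'wrist_torque': array([-0.02183305,  0.01313033, -0.00935056]), 'gripper_force': 0.0, 'width': 1.0001101670440666}
```

```bash
python3 - <<'E'
import cv2
a=cv2.imread("pics/top0.png")[70:360,170:500]; cv2.imwrite("pics/a.png",cv2.resize(a,None,fx=2,fy=2,interpolation=cv2.INTER_CUBIC))
a=cv2.imread("pics/scene0.png")[100:360,140:460]; cv2.imwrite("pics/b.png",cv2.resize(a,None,fx=2.3,fy=2.3,interpolation=cv2.INTER_CUBIC))
E
```

```text
(no output)
```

View pics/a.png

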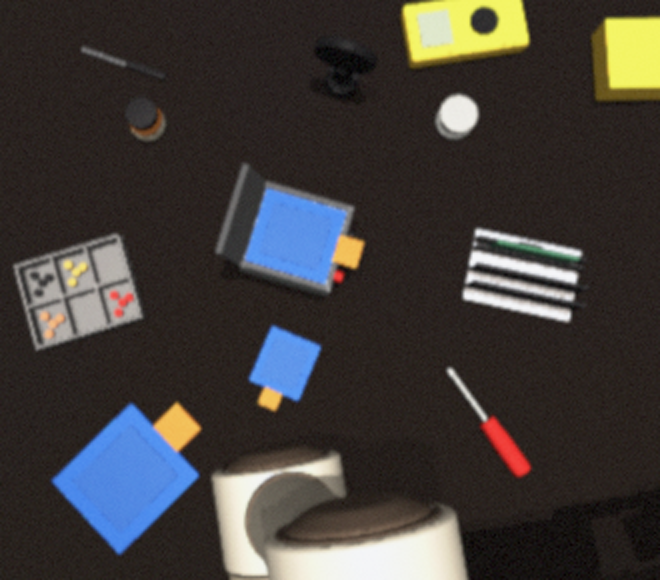

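View pics/b.png

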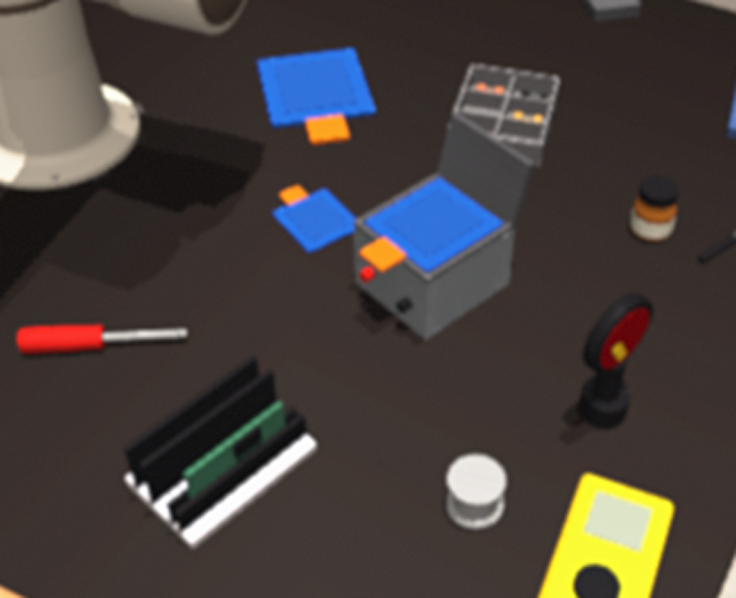

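The wide view shows the box near the centre with its lid: tab on the right (crop 348,250), rest on the left. The rack is to the right (crop ~525,275) with the green board on its far side. A bigger and a smaller look-alike lid lie on the table. I'll make rough poses next, then look from close by.

```bash
cat >h.py <<'E'
from cell import *
import cv2,numpy as np
from scipy.spatial.transform import Rotation as R
from scipy.optimize import least_squares
def proj(m,P):
    P=np.atleast_2d(P); T=np.array(m["T"]); c=(P-T[:3,3])@T[:3,:3]
    return np.c_[m["fx"]*c[:,0]/-c[:,2]+m["cx"], m["fy"]*-c[:,1]/-c[:,2]+m["cy"]]
def unproj(m,px,z):
    px=np.atleast_2d(px); T=np.array(m["T"])
    d=np.c_[(px[:,0]-m["cx"])/m["fx"],-(px[:,1]-m["cy"])/m["fy"],-np.ones(len(px))]@T[:3,:3].T
    return T[:3,3]+d*((z-T[2,3])/d[:,2])[:,None]
def W(pose,P):
    x,y,a=pose; P=np.atleast_2d(P).astype(float); c,s=np.cos(a),np.sin(a)
    return np.c_[x+c*P[:,0]-s*P[:,1],y+s*P[:,0]+c*P[:,1],P[:,2]]
def fit(obs,x0):
    # obs: list of (model, local points, pixels)
    f=lambda p:np.concatenate([(proj(m,W(p,P))-np.array(q)).ravel() for m,P,q in obs])
    r=least_squares(f,x0,loss="soft_l1",x_scale=[10,10,.1]); return r.x,np.round(f(r.x).reshape(-1,2),1)
def quat(zdir,ydir):
    z=np.array(zdir)/np.linalg.norm(zdir); y=np.array(ydir)/np.linalg.norm(ydir)
    q=R.from_matrix(np.c_[np.cross(y,z),y,z]).as_quat(); return q[[3,0,1,2]]
E
python3 - <<'E'
from h import *
m=camera_model("top")
c=lambda L:np.array(L)/2+[170,70]
lid=unproj(m,c([(350,209),(330,286),(246,262),(268,188)]),91); print("lid",lid.round())
tab=unproj(m,c([(363,240),(357,268)]),91); print("tab",tab.round())
base=unproj(m,c([(477,230),(582,250),(572,321),(464,300)]),12); print("rack base",base.round())
for n in("jar","spool","display"):pass
w=np.array(camera_model("wrist")["T"]); o=get_obs(); q=o["tcp_rot"]
T=np.eye(4); T[:3,:3]=R.from_quat(q[[1,2,3,0]]).as_matrix(); T[:3,3]=o["tool_pos"]
print((np.linalg.inv(T)@w).round(3),camera_model("wrist")["fx"])
print(unproj(m,c([(343,95),(148,125),(457,120)]),20).round())
E
```

```text
lid [[581. -58.  91.]
 [480. -30.  91.]
 [514.  79.  91.]
 [612.  49.  91.]]
tab [[540. -74.  91.]
 [503. -66.  91.]]
rack base [[ 562. -241.   12.]
 [ 531. -387.   12.]
 [ 432. -367.   12.]
 [ 464. -219.   12.]]
[[ 0.0000e+00  9.5900e-01  2.8300e-01  8.1442e+01]
 [ 1.0000e+00 -1.0000e-03  1.0000e-03 -4.6000e-02]
 [ 1.0000e-03  2.8300e-01 -9.5900e-01 -1.6932e+02]
 [ 0.0000e+00  0.0000e+00  0.0000e+00  1.0000e+00]] 306.2527577676173
[[ 759.  -57.   20.]
 [ 720.  220.   20.]
 [ 719. -218.   20.]]
```

```bash
cat >>h.py <<'E'
def plan1(box,th,a,gx=-79.,gz=3.):
    """TCP pose when lid is tipped th rad, tool dir a rad below horizontal-forward, holding lid point (gx,gz)"""
    f=th/np.radians(105); pb=np.array([55-4.9*f,85-2.5*f])
    xl=np.array([np.cos(th),-np.sin(th)]); zl=np.array([np.sin(th),np.cos(th)])
    g=pb+(gx-55)*xl+gz*zl
    d=np.array([np.cos(a),-np.sin(a)]); t=g+19*d
    p=W(box,[[t[0],0,t[1]]])[0]; c,s=np.cos(box[2]),np.sin(box[2])
    return p,np.array([c*d[0],s*d[0],d[1]]),np.array([-s,c,0])
E
python3 - <<'E'
from h import *
box=[547,10,np.radians(73)]
movep([510,-150,210],quat([0,0,-1],[0,-1,0]))
m=camera_model("wrist"); im=capture("wrist"); cv2.imwrite("pics/w1.png",im)
np.save("m1.npy",m,allow_pickle=True); print(get_obs()["time"],m)
rad=np.radians
for s in(1,-1):
  for a0 in(20,30,45,60,75,90):
    row=[]
    for th in(0,35,70,105):
      for sl in (1,):
        for a in (a0+th,a0+th*.5):
          p,d,y=plan1(box,rad(th),rad(a)); j=inverse_kinematics(p,quat(d,s*y)); row.append('-' if j is None else np.round(j,1).tolist())
    print(s,a0,'full',row[::2],'half',row[1::2])
E
```

```text
2.8667 {'fx': 306.2527577676173, 'fy': 306.2527577676173, 'cx': 319.7130385741578, 'cy': 203.0799829287449, 'T': array([[-4.74148875e-04,  9.59021487e-01,  2.83332953e-01,
         5.91222256e+02],
       [-9.99999271e-01, -1.40177753e-04, -1.19899592e-03,
        -1.50283442e+02],
       [-1.11014587e-03, -2.83333315e-01,  9.59020855e-01,
         3.79324701e+02],
       [ 0.00000000e+00,  0.00000000e+00,  0.00000000e+00,
         1.00000000e+00]])}
1 20 full [[-0.9, 0.6, 1.8, 0.9, 1.7, 2.2], [-0.6, 0.2, 1.9, 0.6, 1.4, 2.6], '-', [0.2, 0.5, 1.4, -0.5, 1.6, -2.6]] half [[-0.9, 0.6, 1.8, 0.9, 1.7, 2.2], [-0.8, 0.3, 1.9, 0.8, 1.5, 2.4], [-0.5, 0.1, 1.8, 0.6, 1.4, 2.8], '-']
1 30 full [[-0.8, 0.5, 1.8, 0.8, 1.5, 2.2], [-0.6, 0.1, 1.8, 0.4, 1.3, 2.7], [-0.1, 0.2, 1.6, -0.2, 1.4, -2.9], [0.3, 0.6, 1.3, -0.6, 1.7, -2.5]] half [[-0.8, 0.5, 1.8, 0.8, 1.5, 2.2], [-0.7, 0.2, 1.9, 0.7, 1.5, 2.5], [-0.4, 0.1, 1.8, 0.4, 1.4, 2.9], [-0.1, 0.1, 1.7, 0.1, 1.3, -3.0]]
1 45 full [[-0.8, 0.4, 1.9, 0.7, 1.4, 2.4], [-0.4, 0.1, 1.8, 0.2, 1.3, 3.0], [0.0, 0.3, 1.6, -0.4, 1.5, -2.7], [0.3, 0.7, 1.2, -0.8, 1
[... 1835 characters left out ...]
1.0, 2.0, 0.6]] half [[-0.6, 0.3, 1.9, 0.5, 1.2, -0.6], [-0.4, 0.1, 1.8, 0.2, 1.3, -0.2], [-0.1, 0.1, 1.7, -0.1, 1.3, 0.2], [0.1, 0.4, 1.4, -0.4, 1.5, 0.5]]
-1 75 full [[-0.5, 0.2, 1.9, 0.3, 1.1, -0.3], [-0.1, 0.2, 1.7, -0.4, 1.3, 0.3], [0.2, 0.5, 1.4, -0.8, 1.7, 0.6], [0.4, 1.0, 1.1, -1.2, 2.1, 0.6]] half [[-0.5, 0.2, 1.9, 0.3, 1.1, -0.3], [-0.3, 0.1, 1.8, -0.0, 1.2, 0.0], [-0.0, 0.2, 1.6, -0.3, 1.4, 0.4], [0.2, 0.5, 1.3, -0.6, 1.7, 0.6]]
-1 90 full [[-0.4, 0.2, 1.9, 0.0, 1.1, -0.1], [0.0, 0.3, 1.6, -0.6, 1.4, 0.5], [0.3, 0.7, 1.4, -1.0, 1.9, 0.7], '-'] half [[-0.4, 0.2, 1.9, 0.0, 1.1, -0.1], [-0.1, 0.2, 1.7, -0.3, 1.3, 0.3], [0.1, 0.4, 1.5, -0.6, 1.5, 0.5], [0.3, 0.6, 1.2, -0.7, 1.8, 0.6]]
```

View pics/w1.png

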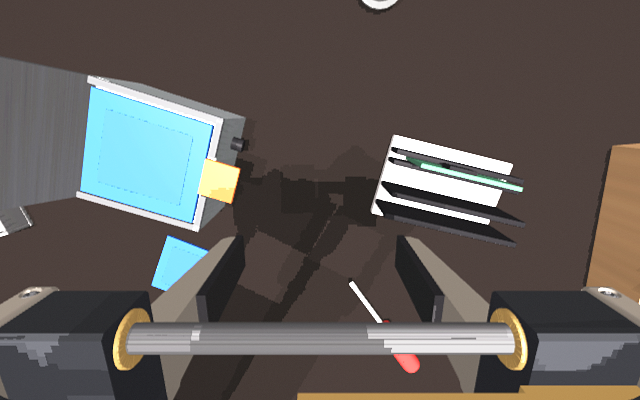

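The close view shows the lid's blue plate at about (80–213, 85–222) with the tab ending at column 240. The rack base corners are at about (396,135), (513,165) and (372,212). I'll fit both poses and check them with an overlay.

```bash
python3 - <<'E'
from h import *
m=np.load("m1.npy",allow_pickle=True).item(); im=cv2.imread("pics/w1.png"); mt=camera_model("top"); it=cv2.imread("pics/top0.png")
def quad(im,lo,hi,roi):
    hsv=cv2.cvtColor(im,cv2.COLOR_BGR2HSV); k=cv2.inRange(hsv,lo,hi); z=np.zeros_like(k); x0,y0,x1,y1=roi; z[y0:y1,x0:x1]=k[y0:y1,x0:x1]
    c=max(cv2.findContours(z,cv2.RETR_EXTERNAL,cv2.CHAIN_APPROX_NONE)[0],key=cv2.contourArea)
    h=cv2.convexHull(c)
    for e in np.arange(1,15,.5):
        q=cv2.approxPolyDP(h,e,True)[:,0]
        if len(q)<=4: break
    return q.astype(float)
def match(q,pred): # nearest assignment
    return np.array([q[np.argmin(np.linalg.norm(q-p,axis=1))] for p in pred])
x=[547,10,np.radians(73)]
plate=np.array([[-55,-50,91],[-55,50,91],[55,50,91],[55,-50,91]]);tab=np.array([[-88,-18,91],[-88,18,91]])
B=((95,80,80),(115,255,255));O=((8,60,120),(28,255,255))
obs=[]
for mm,ii,rb,ro in((m,im,(60,60,225,235),(190,140,260,220)),(mt,it,(285,155,350,220),(330,180,360,210))):
    obs+= [(mm,plate,match(quad(ii,*B,rb),proj(mm,W(x,plate)))),(mm,tab,match(quad(ii,*O,ro),proj(mm,W(x,tab))))]
for o in(obs[:2],obs[2:],obs):
    b,r=fit(o,x); print("lid",b[:2].round(1),np.degrees(b[2]).round(2)); print(r.tolist())
box=fit(obs[:2],x)[0]
r0=[477.5,-299,np.radians(-12)]
rp=np.array([[-30,75,12],[70,75,12],[70,-75,12]]); ro=[(m,rp,np.array([(372,212.5),(396,135),(513,165)]))]
rt=[(mt,np.array([[70,75,12],[-30,75,12],[-30,-75,12]]),np.array([(477,230),(464,300),(572,321)])/2+[170,70])]
for o in(ro,rt,ro+rt):
    k,r=fit(o,r0); print("rack",k[:2].round(1),np.degrees(k[2]).round(2),r.tolist())
rack=fit(ro,r0)[0]
np.save("poses.npy",[box,rack])
def draw(mm,pose,P):
    cv2.polylines(big,[np.round((proj(mm,W(pose,P))*4+1.5)).astype(int)],True,(0,0,255),1)
big=cv2.resize(im,None,fx=4,fy=4)
draw(m,box,plate);draw(m,box,[[-88,-18,91],[-88,18,91],[-55,18,91],[-55,-18,91]])
draw(m,box,[[-63,-58,90],[-63,58,90],[57,58,90],[57,-58,90]])
draw(m,rack,[[-30,75,12],[70,75,12],[70,-75,12],[-30,-75,12]])
for xx in(-15,-9,9,15): draw(m,rack,[[xx,75,72],[xx,-75,72]])
a=big[480:1000,1450:2150]; cv2.imwrite("pics/o1.png",a)
cv2.imwrite("pics/o2.png",big[260:960,260:1060][:600])
E
```

```text
lid [554.2  14.1] 68.79
[[24.0, -11.6], [9.8, 15.7], [-19.7, 0.7], [-11.3, -30.4], [0.4, 0.7], [-0.3, 0.5]]
lid [549.2  15.2] 72.6
[[0.6, -0.1], [0.1, 0.2], [-0.3, 0.5], [-0.4, -0.6], [0.4, -0.1], [-0.3, 0.0]]
lid [550.1  15.4] 71.71
[[21.1, -10.9], [12.1, 17.9], [-17.8, 8.4], [-15.2, -23.2], [-0.3, 0.3], [0.8, 0.7], [0.8, -0.1], [-0.3, 0.1], [-0.6, -0.3], [-0.1, -1.2], [0.3, 0.1], [-0.7, 0.2]]
rack [ 480.5 -295. ] -13.92 [[-0.7, 0.6], [-0.3, -0.5], [1.4, 0.1]]
rack [ 477.4 -299.4] -12.31 [[-0.0, 0.1], [0.4, -0.0], [-0.3, -0.0]]
rack [ 480.  -295.9] -13.57 [[0.0, 1.4], [0.0, 0.3], [1.9, 0.1], [-0.7, -1.3], [-1.1, -1.6], [-2.0, -0.4]]
```

View pics/o1.png

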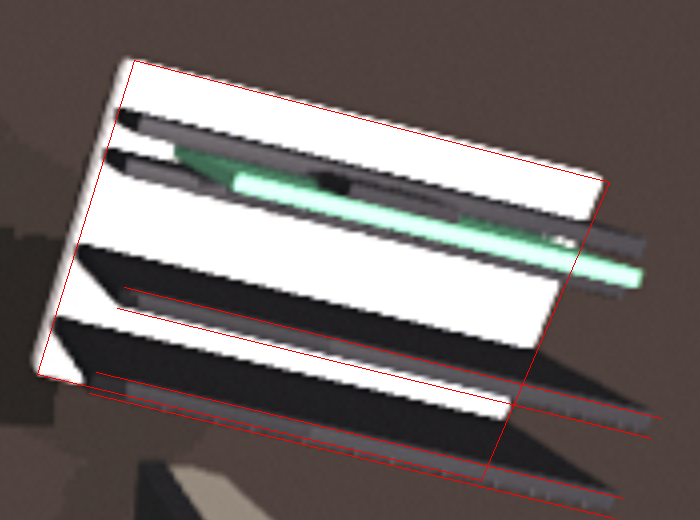

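View pics/o2.png

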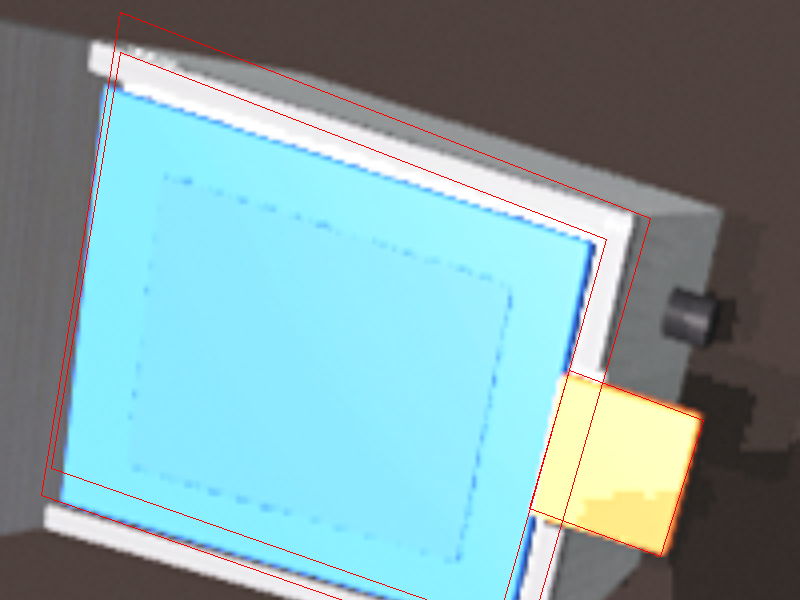

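The overlay puts the tab fit on the image, but the plate was off because the blue threshold missed it. The plate corners in the crop are (103,85), (597,243) and (60,503). The rack is within about 2 px. I'll refit with hand-read corners.

```bash
python3 - <<'E'
from h import *
m=np.load("m1.npy",allow_pickle=True).item()
box,rack=np.load("poses.npy")
c=lambda L,o:(np.array(L,float)+o-1.5)/4
L=[[55,-50,91],[-55,-50,91],[55,50,91],[-88,-18,91],[-88,18,91]]; q=c([(103,85),(597,243),(60,503),(703,418),(664,556)],[260,260])
b,r=fit([(m,np.array(L),q)],[549,15,1.26]); print("lid",b[:2].round(1),np.degrees(b[2]).round(2),r.tolist())
print("rim corner px err", proj(m,W(b,[[-63,-58,90]]))-c([(636,213)],[260,260]))
K=[[70,75,12],[70,-75,12],[-30,75,12],[15,75,12],[-15,-75,72],[9,-75,72],[15,-75,72],[9,75,72]]
q=c([(128,60),(605,180),(40,375),(75,245),(612,511),(645,431),(650,412),(118,303)],[1450,480])
k,r=fit([(m,np.array(K),q)],rack); print("rack",k[:2].round(1),np.degrees(k[2]).round(2),r.tolist())
np.save("poses.npy",[b,k])
E
```

```text
lid [549.6  15.2] 72.04 [[0.4, -0.2], [-0.8, -0.1], [0.2, -0.0], [-0.4, 0.2], [0.6, 0.2]]
rim corner px err [[0.30702464 1.520564  ]]
rack [ 481.2 -294. ] -13.38 [[0.1, -0.2], [0.1, -0.8], [-1.5, -0.2], [-0.1, -1.7], [0.0, 0.6], [0.9, 0.6], [2.0, 0.2], [-1.5, 1.3]]
```

```bash
cat >>h.py <<'E'
A0=np.radians(55); GX=-85.
def box_pose(): 
    b=np.load("poses.npy")[0]; return [549.5,15.2,np.radians(72.2)]
def tp(th,back=0,a=None):
    a=A0+th if a is None else a
    p,d,y=plan1(box_pose(),th,a,GX); return p-back*d,quat(d,-y)
def st(t=""):
    o=get_obs(); print(t,"t",round(o["time"],2),"tcp",o["tool_pos"].round(1),"F",o["wrist_force"].round(1),"w",round(o["width"]*92,1),"gf",round(o["gripper_force"],1))
E
python3 - <<'E'
from h import *
movep(*tp(0,100)); st("pre")
print(move_straight(tp(0)[0],v=80,max_force=8)); st("at tab")
cv2.imwrite("pics/w2.png",capture("wrist"))
gripper_close(20); st("closed")
E
```

```text
pre t 4.36 tcp [ 509.4 -110.2  154.5] F [ 0.2  0.2 -0.1] w 91.7 gf 0.0
False
at tab t 5.76 tcp [527.2 -55.9  72.9] F [0.3 0.1 0.5] w 92.1 gf 0.0
closed t 6.69 tcp [526.8 -55.3  72.4] F [-0.6  0.6  0.2] w 35.4 gf 20.0
```

View pics/w2.png

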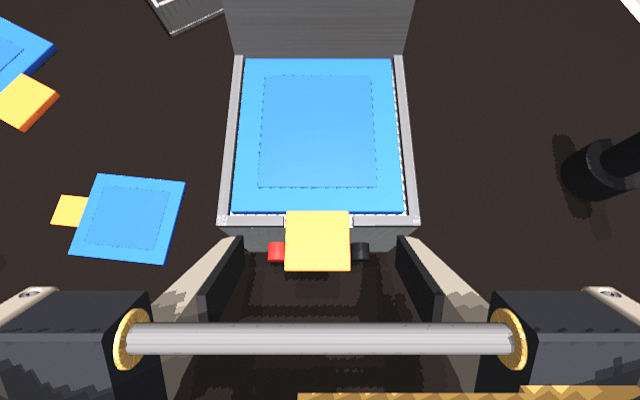

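The tab (image 318,240) was centred between the fingers and is now gripped at 35.4 mm. Next I tip it along the arc.

```bash
python3 - <<'E'
from h import *
for d in range(8,101,8):
    p,q=tp(np.radians(d)); f=move_straight(p,v=70,rotation=q,max_force=25)
    if d%24==0 or f: st(d)
    if f: print("stopped",d);break
d=101; p,q=tp(np.radians(d)); print(move_straight(p,v=50,rotation=q,max_force=25)); st(d)
cv2.imwrite("pics/s1.png",cv2.resize(capture("scene")[100:300,220:480],None,fx=3,fy=3))
E
```

```text
24 t 7.92 tcp [527.7 -50.6 124.3] F [-0.1  0.2 -0.3] w 35.5 gf 20.0
48 t 9.12 tcp [535.9 -26.  170.4] F [-0.1 -0.5 -1.4] w 35.7 gf 20.0
72 t 10.32 tcp [549.3  14.5 201.8] F [-0.3  0.4 -2.1] w 35.7 gf 20.0
96 t 11.52 tcp [565.5  63.7 212.7] F [ 0.1  0.2 -0.5] w 35.3 gf 20.0
False
101 t 11.89 tcp [568.8  74.3 212. ] F [0.3 0.3 0.1] w 35.5 gf 20.0
```

View pics/s1.png

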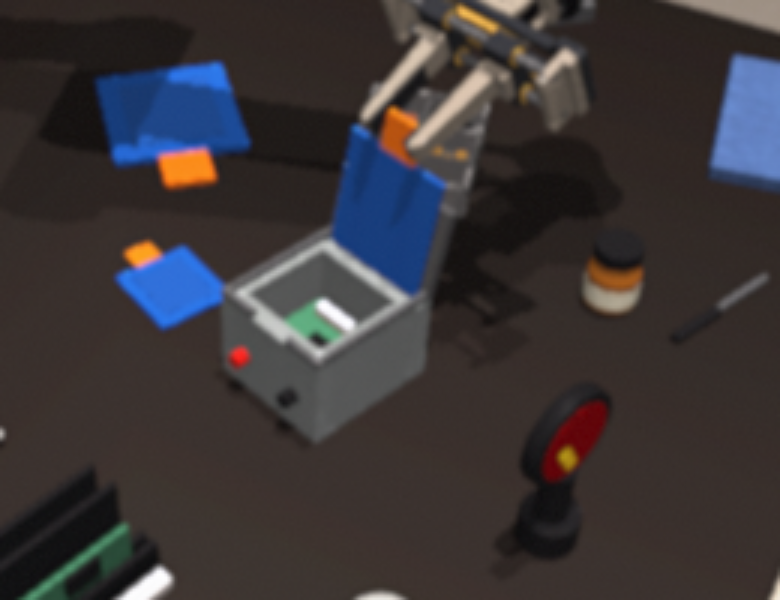

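The lid now stands just off the rest. I'll nudge it to contact, let go, back off, and prepare the second grasp.

```bash
cat >>h.py <<'E'
def grip2(gx,s,back=0,off=0.,th=np.radians(105)):
    """tool along lid +x, closing along lid z; off = shift along lid z"""
    b=box_pose(); p,d,y=plan1(b,th,th,gx); c,sn=np.cos(b[2]),np.sin(b[2])
    lz=np.array([c*np.sin(th),sn*np.sin(th),np.cos(th)])
    return p-back*d+off*lz,quat(d,s*lz)
def place(z,s,dx=0,dy=0,rk=None):
    r=np.load("poses.npy")[1] if rk is None else rk; c,sn=np.cos(r[2]),np.sin(r[2])
    p=W(r,[[dx,dy,z]])[0]; return p,quat([0,0,-1],[s*c,s*sn,0])
E
python3 - <<'E'
from h import *
p,q=tp(np.radians(105.5)); print(move_straight(p,v=40,rotation=q,max_force=5)); st("lean")
release(); st("rel")
p,q=tp(np.radians(105.5),back=70); move_straight(p,v=120,max_force=10); st("back")
move_straight(p+[0,0,90],v=150)
cv2.imwrite("pics/s2.png",cv2.resize(capture("scene")[100:300,220:480],None,fx=3,fy=3)); st("up")
for s in(1,-1):
    print(s,[ (j if j is None else np.round(j,2).tolist()) for j in (inverse_kinematics(*grip2(-74,s,b)) for b in(0,100))])
    for s2 in (1,-1): print(s2,[(j if j is None else np.round(j,2).tolist()) for j in [inverse_kinematics(*place(z,s2)) for z in(130,250)]])
E
```

```text
False
lean t 12.34 tcp [571.7  84.  210.3] F [-1.8 -0.7  0.1] w 35.3 gf 20.0
rel t 13.28 tcp [571.7  84.2 210.2] F [-0.3  0.4 -0.3] w 91.7 gf 0.0
back t 14.01 tcp [591.7 146.8 233.3] F [-0.4 -0.6  1. ] w 92.0 gf 0.0
up t 14.81 tcp [591.5 146.8 322.1] F [ 0.5 -0.2  0.4] w 91.9 gf 0.0
1 [[0.09, 0.31, 1.49, -0.24, 1.45, -1.13], [0.12, 0.29, 1.32, -0.24, 1.64, -1.14]]
1 [[-0.76, 0.21, 1.71, -0.0, 1.22, -0.53], [-0.76, 0.11, 1.58, -0.0, 1.45, -0.53]]
-1 [[-0.76, 0.21, 1.71, -0.0, 1.22, 2.61], [-0.76, 0.11, 1.58, -0.0, 1.45, 2.61]]
-1 [[0.09, 0.31, 1.49, -0.24, 1.45, 2.01], [0.12, 0.29, 1.32, -0.24, 1.64, 2.0]]
1 [[-0.76, 0.21, 1.71, -0.0, 1.22, -0.53], [-0.76, 0.11, 1.58, -0.0, 1.45, -0.53]]
-1 [[-0.76, 0.21, 1.71, -0.0, 1.22, 2.61], [-0.76, 0.11, 1.58, -0.0, 1.45, 2.61]]
```

View pics/s2.png

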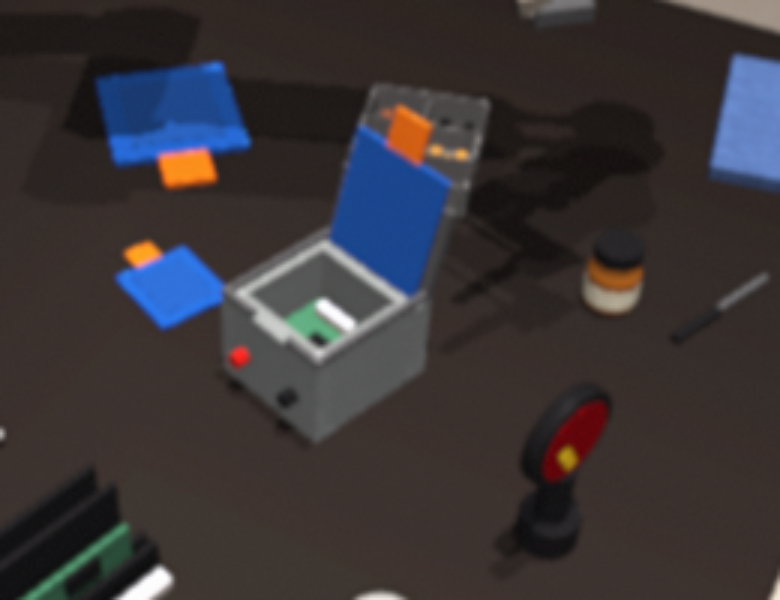

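The lid leans on the rest by itself (crop ~390,210). Before taking it I'll have one closer look at the rack.

```bash
python3 - <<'E'
from h import *
movep(*place(170,1,dy=-20)); st()
m=camera_model("wrist"); im=capture("wrist"); cv2.imwrite("pics/w3.png",im); np.save("m3.npy",m,allow_pickle=True)
r=np.load("poses.npy")[1]; o=(240,0); 
pp=proj(m,W(r,[[-30,75,12],[70,75,12],[70,-75,12],[-30,-75,12],[-9,75,72],[9,75,72],[-9,-75,72],[9,-75,72],[-15,75,72],[15,75,72]])); print(pp.round(0).tolist())
x0,y0,x1,y1=(int(v) for v in(pp[:,0].min()-30,pp[:,1].min()-30,pp[:,0].max()+30,pp[:,1].max()+30)); x0=max(x0,0);y0=max(y0,0)
s=min(800/(x1-x0),600/(min(y1,400)-y0),3); print(x0,y0,s)
big=cv2.resize(im[y0:y1,x0:x1],None,fx=s,fy=s)
for P in([[-9,75,72],[-9,-75,72]],[[9,75,72],[9,-75,72]],[[-30,75,12],[70,75,12],[70,-75,12],[-30,-75,12]]):
    cv2.polylines(big,[np.round((proj(m,W(r,P))-[x0,y0])*s).astype(int)],True,(0,0,255),1)
cv2.imwrite("pics/o3.png",big)
E
```

```text
t 16.67 tcp [ 477.2 -312.8  170. ] F [0.1 0.5 0.2] w 91.8 gf 0.0
[[289.0, 99.0], [388.0, 99.0], [379.0, 237.0], [292.0, 237.0], [307.0, 96.0], [329.0, 96.0], [309.0, 261.0], [328.0, 261.0], [300.0, 96.0], [336.0, 96.0]]
258 66 2.6785714285714284
```

View pics/o3.png

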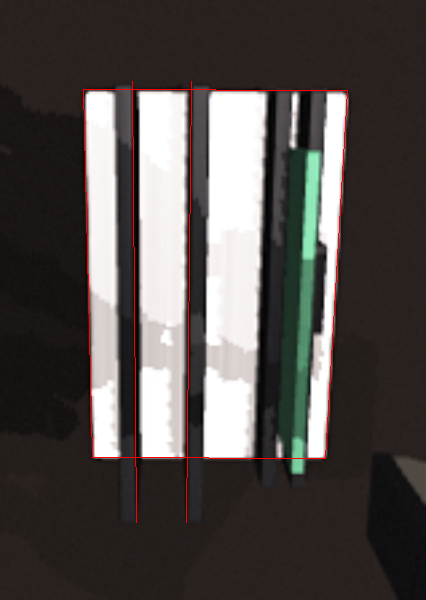

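The projected slot and base edges land on the picture within about 1 px (slot walls at crop columns 135 and 190). Now I grasp the tab from above and lift.

```bash
python3 - <<'E'
from h import *
movep([480,-200,330],quat([0,0,-1],[0.97,-.23,0]))
p,q=grip2(-74,1,90,-1); movep(p,q); st("pre")
p,q=grip2(-74,1,0,-1); print(move_straight(p,v=100,max_force=6)); st("at")
cv2.imwrite("pics/w4.png",capture("wrist"))
gripper_close(25); st("closed")
o=get_obs()["tool_pos"]
print(move_straight(o+[0,0,25],v=50,max_force=15)); st("lift25")
print(move_straight(o+[0,0,130],v=120,max_force=20)); st("lift")
cv2.imwrite("pics/s3.png",cv2.resize(capture("scene")[30:290,200:500],None,fx=2.3,fy=2.3))
E
```

```text
pre t 18.8 tcp [581.4 112.6 275.1] F [ 0.7  0.2 -0.7] w 92.1 gf 0.0
False
at t 19.85 tcp [574.7  92.  189.1] F [-0.2  0.3  0.4] w 91.5 gf 0.0
closed t 21.16 tcp [574.1  91.7 188.3] F [ 0.5 -0.4  0.7] w 6.0 gf 25.0
False
lift25 t 21.81 tcp [574.1  91.7 213.4] F [-0.6  0.3 -1.4] w 5.7 gf 25.0
False
lift t 22.83 tcp [573.6  91.7 317.2] F [ 0.4  0.8 -0.6] w 6.0 gf 25.0
```

View pics/s3.png

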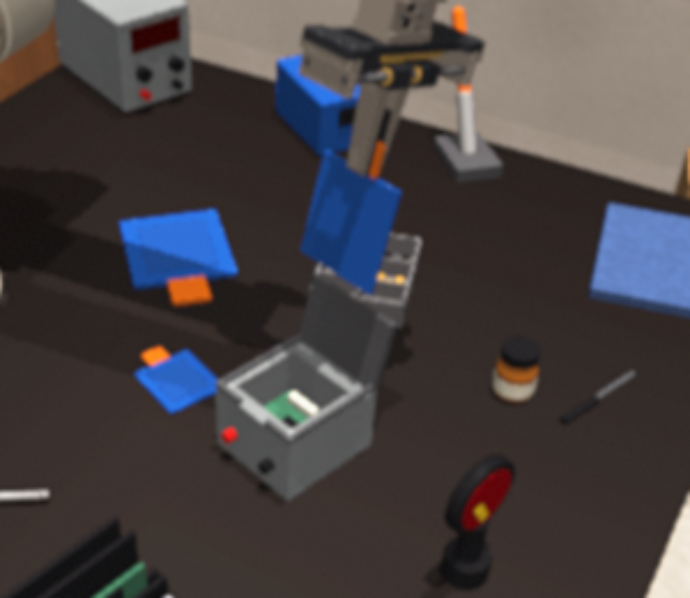

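The lid hangs from the tab end, clear of the box. I carry it above the slot and check.

```bash
python3 - <<'E'
from h import *
movep(*place(310,1)); st("over")
move_straight(place(215,1)[0],v=120); st("215")
m=camera_model("scene"); im=capture("scene"); r=np.load("poses.npy")[1]
x0,y0,s=150,190,3.3
big=cv2.resize(im[y0:y0+180,x0:x0+200],None,fx=s,fy=s)
zb=215+19-129
for P,c in(([[-9,75,72],[-9,-75,72],[9,-75,72],[9,75,72]],(0,0,255)),([[-3,50,zb],[-3,-50,zb],[3,-50,zb],[3,50,zb]],(0,255,255)),([[-3,50,zb+110],[-3,-50,zb+110],[3,-50,zb+110],[3,50,zb+110]],(0,255,255))):
    cv2.polylines(big,[np.round((proj(m,W(r,P))-[x0,y0])*s).astype(int)],True,c,1)
cv2.imwrite("pics/s4.png",big)
E
```

```text
over t 24.38 tcp [ 481.7 -293.1  310. ] F [0.1 0.5 0.1] w 5.8 gf 25.0
215 t 25.32 tcp [ 481.7 -294.3  216. ] F [ 0.7 -0.6 -0.8] w 6.0 gf 25.0
```

View pics/s4.png

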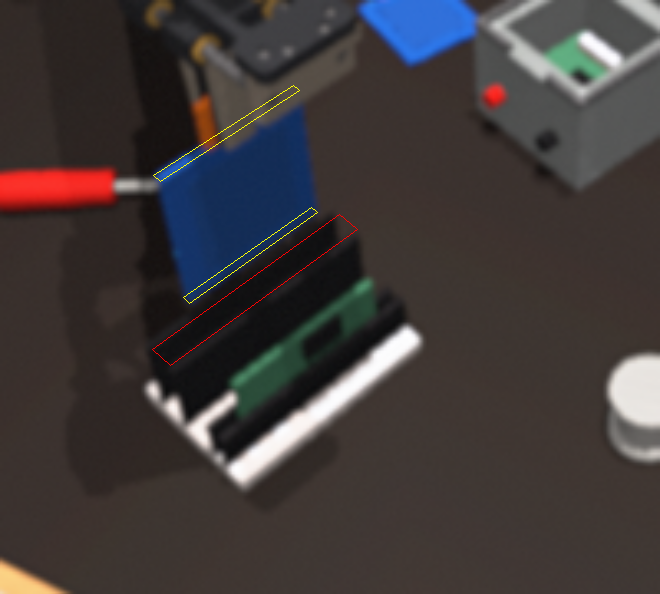

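The lid is upright and over the empty slot, and its lower edge matches the prediction (crop 185,300 to 315,210). Now I lower it.

```bash
python3 - <<'E'
from h import *
f=move_straight(place(140,1)[0],v=70,max_force=5); st(f"140 {f}")
if not f:
    f=move_straight(place(116,1)[0],v=25,max_force=4); st(f"down {f}")
m=camera_model("scene"); im=capture("scene"); x0,y0,s=150,190,3.3
cv2.imwrite("pics/s5.png",cv2.resize(im[y0:y0+180,x0:x0+200],None,fx=s,fy=s))
E
```

```text
140 False t 26.59 tcp [ 481.6 -294.3  140.7] F [-0.1  0.4 -1.7] w 5.8 gf 25.0
down True t 27.28 tcp [ 481.2 -294.   122.3] F [ 0.3 -0.1  3.1] w 5.7 gf 25.0
```

View pics/s5.png

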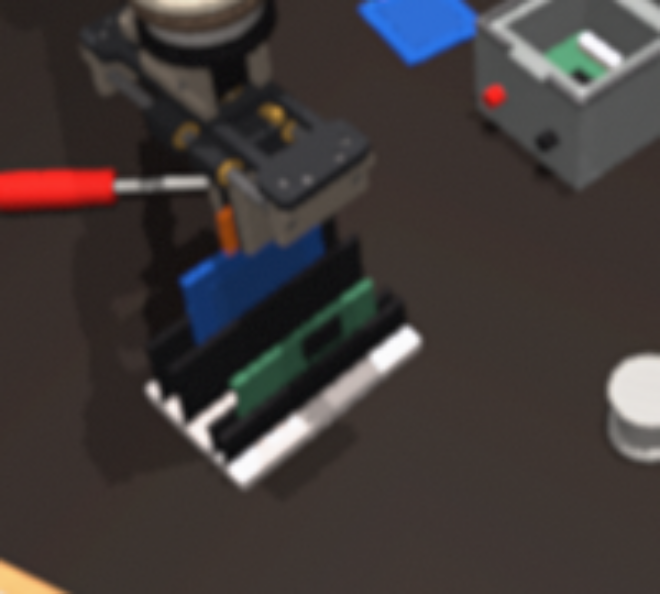

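It touched down at TCP 122.3, the seated height I predicted (122), and it stands between the walls. I release, rise and check.

```bash
python3 - <<'E'
from h import *
release(); st("rel")
move_straight(place(290,1)[0],v=150,max_force=8); dwell(.5); st("up")
im=capture("scene"); x0,y0,s=150,100,2.3
cv2.imwrite("pics/s6.png",cv2.resize(im[y0:y0+260,x0:x0+330],None,fx=s,fy=s))
E
```

```text
rel t 28.64 tcp [ 480.5 -293.3  121.6] F [-0.4  0.1  0.3] w 91.7 gf 0.0
up t 30.42 tcp [ 481.2 -294.   290. ] F [ 0.2  0.6 -0.1] w 92.4 gf 0.0
```

View pics/s6.png

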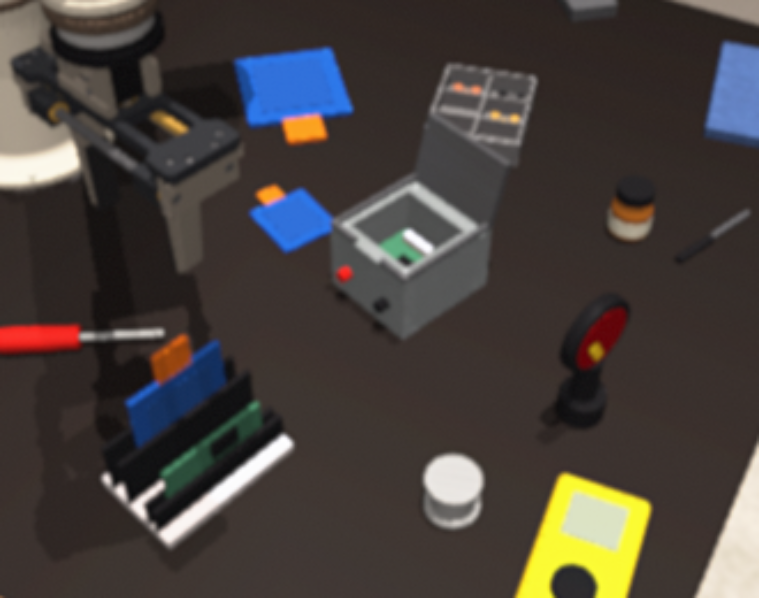

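The lid stands in the front slot, tab up (crop 172,355) and within the rack's ends. The jar, spool, display and screwdriver look unmoved.

```bash
python3 -c "
from cell import *
print(close_job())"
```

```text
the job is handed in; nothing more can be done
None
```

Job done and handed in at about 30 s: the lid was tipped onto the rest and let go, then taken by its tab end and set upright, tab up, in the rack's empty slot, with the jar, spool, display and screwdriver left where they were.

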